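# Index the soldering turntable

### The job

Lock the soldering turntable for the next seam: take the red-handled index pin from its wooden rest, put it into the hole in the round turntable plate, and turn the plate anticlockwise (seen from above) until the pin can pass into the hidden index hole beneath. Feel for it gently, never forcing the pin; push the pin fully home, with its shoulder down on the plate, and let go. Do not touch the stained-glass round, and leave the flux jar, the solder reel and the green glass offcut where they are.

Things in the scene. Friction and masses are not known exactly. Their poses are not given: they have to be found in the camera images.
- pin: index pin upright in its rest, about 90 g. Origin: centre of the lower tip, z up along it. Round steel shank 10 mm in diameter, z = 0 to 28 mm, the lowest 2 mm tapering to a flat 6 mm across; shoulder disc 26 mm in diameter, z = 28 to 32 mm; red square handle 20 x 20 mm, z = 32 to 78 mm, its faces square to the pin's x and y axes.
- pin_rest: fixed dark wood block 70 x 70 x 36 mm, origin under its centre, with a 14.5 mm hole through its middle that the pin's shank stands in loosely (shoulder on the block's top).
- housing: yellow and grey turntable housing fixed to the bench, 200 x 200 mm, 46 mm high, origin under its centre. Hidden inside, its top face 14 mm below the turntable plate's top face, lies a smooth steel index plate, 8 mm thick, with one 12.5 mm hole through it, 58 mm from the spin axis, open below. The index plate cannot turn.
- axis (a point): point on the turntable's vertical spin axis, at the height of the aluminium plate's top face (50 mm above the bench). The hidden index plate is sprung: pressed down it starts to give at about 1 N and yields 1 mm per N, to a hard stop 6 mm down. When a pin pressed on it and slid round meets its hole, the plate springs up round the pin and stops it from going further.
- eye (a point): centre of the mouth of the 12.5 mm through hole (thin red ring) in the turntable plate, 58 mm from the axis, z up. The plate is a 150 mm aluminium disc 12 mm thick that spins with light friction (1 N at the hole). The index hole lies 30 to 100 degrees anticlockwise of where the eye starts; nothing shows where. Fully home the pin's tip is 28 mm below the eye, its shoulder on the plate.
- glass_round: stained-glass flower roundel, 77 mm diameter, 5 mm thick, fixed at the middle of the turntable plate's top and turning with it; origin at the centre of its underside. Fragile: not to be touched.
- flux_jar: bystander: amber jar, 52 mm diameter, 60 mm high, origin under its centre.
- solder_reel: bystander: metal solder reel standing on its flange, 60 mm diameter, 40 mm high, origin under its centre.
- offcut: bystander: piece of green glass, 60 x 45 x 8 mm, lying flat, origin under its centre.
There are look-alikes about, which are no part of the job. What is shaped like the pin but yellow is not meant.

How it is judged:
By the outcome, as a careful person would: the job done as asked, in the order asked, and still so for the second after the job is handed in, with the robot touching nothing.
It also fails if it takes over 56 s, if anything falls off the work surface, if the arm or the gripper's body presses on something with over 40 N, if the wrist force passes 120 N, or if a joint passes its speed limit or range.

### The arm

A 6-joint arm with a two-finger parallel gripper is mounted at the origin on the work surface. World frame = base frame: x ahead of the robot, y to its left, z up, the work surface at z = 0. Lengths are in mm, angles in rad, forces in N, time in s.
With the tool pointing down it reaches from about 250 to 800 mm from the base axis. Payload 8.5 kg.
Tool frame: the origin (TCP) lies midway between the tips of the shut fingers; the grasp point (between the pads) lies 19 mm behind it; y points along the fingers, z is the direction in which the jaws open and shut, and the axes are right-handed (so a half turn about y gives the same grasp; the last joint's range is limited). The gripper opens to 85 mm and grips with 20 to 120 N. Pads are 22 mm wide; open, the fingers measure 114 mm over their backs; the gripper's body (76 mm by 85 mm) begins 54 mm behind the grasp point. The pads swing forward as they close: fully open they stand 13 mm farther back than shut.
Start: joints at [-1.297, 0.238, -0.013, 1.319, 0, 1.571], TCP at [141.941, -505.4, 208.576] pointing down, gripper open.
Joint ranges: [-2.66, 2.66], [-1.03, 1.9], [-1.14, 1.46], [-1.82, 2.27], [-1.45, 1.34], [-3.14, 3.14]. Speed limits (rad/s): [2.22, 2.22, 2.79, 3.14, 3.14, 3.14].

### API

Orientations are given as a unit quaternion [x, y, z, w].
In Python, from workcell import r, eyes, order gives the robot as it stands.
- The arm moves only by the tool move_arm, never from a script. Its argument "deltas" is a list of rows, each a list of 7 numbers: the opening, from 0 (shut) to 1 (fully open), then the shift along the tool's x, y, z in units of 100 mm (1.0 is 100 mm), then the turn, a rotation vector about the tool's x, y, z in units of pi/2 rad (1.0 is pi/2 rad). A call has 1 to 20 rows; each row shifts and turns the commanded pose from where the row before left it, along the tool's axes as they then stand; what a row does not reach is not made up. A row lasts 1/10 s, in which the tool goes at most 50 mm and 8.59 degrees, less where a joint would pass 70% of its speed; a pose out of reach is approached as far as the arm can. A call with a number of a shift or a turn outside -1 to 1 is refused whole. A call with a gripper value outside its range is refused whole. The fingers move at their own pace and stop on an object; "newtons" is the grip in N (left out, the last holds). Time passes only in rows, so rows that do not move let the fingers close. It gives the time, the measured TCP pose, the force and the opening at its end, in the units of the state.
- r.state(): the state, without advancing time (a new reading comes with each control period).
- eyes.grab_frame(name): name is "scene" or "top" or "wrist"; returns a dict with "image" (480x640x3 uint8, red, green, blue), "depth" (480x640 float32, mm along the optical axis (not along the pixel's ray), 0 where there is no reading), "vfov" (degrees; the focal length in pixels is half the picture's height over the tangent of half this angle, whatever the lens; pixels are square), "cx", "cy" (the principal point, pixels), "R" (3x3) and "t" (3): a world point X has camera coordinates R X + t; the wrist camera has in their place "mount" (4x4, takes a point from camera to tool coordinates, whose origin is the TCP and whose axes are the tool frame's). Camera axes: x right, y down, z forward; pixel columns grow to the right and rows downward; lengths in mm; the calibration is good to about 2 mm. A picture is of the moment at which its call begins: read the wrist's pose just before it.
- order.job_done(): hands the job in, once; it reports no verdict.
The state is a dict: "time": time; "joint_pos": joint angles; "joint_velocities": joint speeds; "joint_torque": joint torques, N m; "tool_pos": TCP position; "tool_rot": TCP orientation; "wrist_force": force on the tool from outside, world axes, zero at the start; "moment": the same for the moment, N m; "gripper_width": opening from 0.0 (shut) to 1.0 (fully open).
Only numpy, scipy, OpenCV 4.12 (cv2) and the standard library are available. Lean on these libraries where they do the work, as an engineer would, in place of code of your own. Each camera call takes 0.05 s, during which the arm holds its last target.

## Working session

There is one attempt and no reset: what is moved stays moved. The work goes in short steps, Python scripts to look and compute and a tool call to move; the robot and the scene stay as the last step left them, time stands still between calls to the robot, and variables do not carry over. Pictures are saved under pics/ and viewed, and the job is handed in when it is done.

Besides the shell and the picture viewer there is one more tool, called after "Emit:" as name(argument=value, ...) on one line, values as JSON. move_arm: Moves the arm, as the interface text tells. Its arguments: {"type":"object","properties":{"deltas":{"type":"array"},"newtons":{"type":"number"}},"required":["deltas"]}

```bash
ls; mkdir -p pics
python3 - <<'E'
from workcell import r,eyes,order
import cv2,numpy as np
print(r.state())
for n in("scene","top"):
    f=eyes.grab_frame(n); cv2.imwrite(f"pics/{n}0.png",f["image"][:,:,::-1]); np.savez(f"{n}0.npz",**f)
    print(n,f["vfov"],f["cx"],f["cy"],f["R"],f["t"])
E
```

```text
pics
{'time': 0.0, 'joint_pos': array([-1.29699287e+00,  2.38784203e-01, -1.42406571e-02,  1.31920195e+00,
       -2.23553892e-05,  1.57079944e+00]), 'joint_velocities': array([ 4.32865262e-04, -6.72125099e-04,  5.51200815e-04, -3.85635241e-05,
       -1.22378742e-04, -9.61102066e-04]), 'joint_torque': array([-8.39813110e-04, -5.38780761e+01,  3.46440554e+01,  1.85591244e-02,
       -1.88067916e-04, -9.76526167e-06]), 'tool_pos': array([ 141.83082916, -505.01982053,  207.98114739]), 'tool_rot': array([-0.09657778,  0.70099071, -0.69999083,  0.09642408]), 'wrist_force': array([ 0.59056996, -0.13024351,  0.78183925]), 'moment': array([-0.01414547,  0.00514165,  0.00474375]), 'gripper_width': 1.0012118474395173}
scene 50.83781202880718 320.23926175797186 240.8839193451435 [[-0.37311869  0.92767147  0.01442526]
 [ 0.56473203  0.23942192 -0.78978154]
 [-0.73611152 -0.28653585 -0.61321859]] [ 205.73035903 -283.68650882 1516.82079829]
top 55.42362681382915 325.0850815323109 229.56970326679792 [[ 0.01645977 -0.9997708  -0.01369033]
 [-0.98936324 -0.01430615 -0.14476088]
 [ 0.14453185  0.01592744 -0.98937195]] [ -5.52391746 590.62963668 855.48632028]
```

View pics/scene0.png

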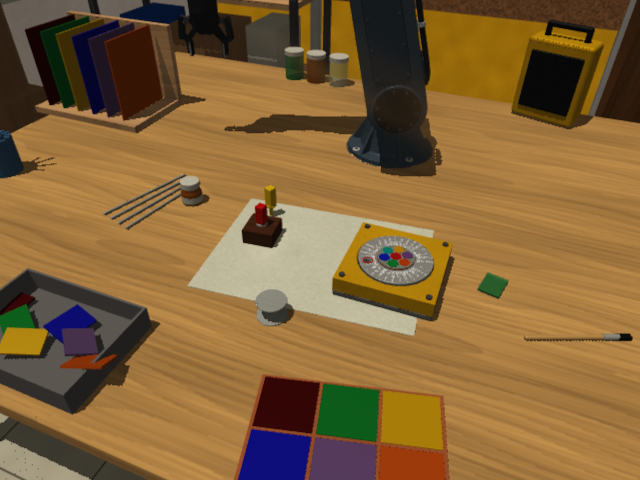

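View pics/top0.png

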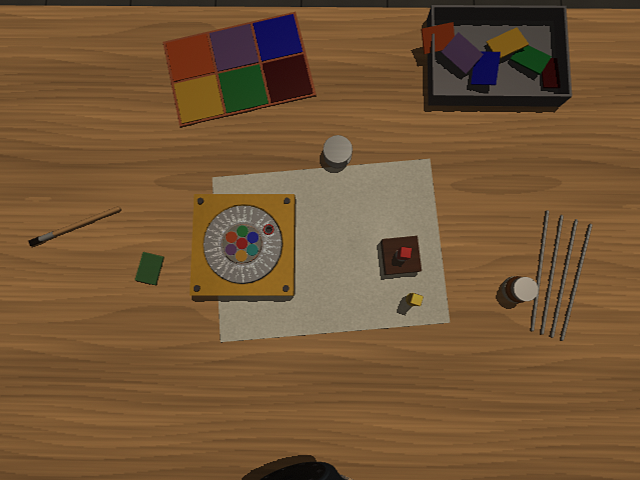

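The scene view shows the red pin at (262,213) in its rest, the yellow look-alike behind it at (270,195), and the turntable at (396,260). In the top view the red pin is at (405,253), the turntable centre at about (243,244) and the eye at (269,229). Next I measure these.

```bash
cat > h.py <<'E'
import numpy as np,cv2
def load(n): return dict(np.load(n))
def K(f):
    fl=240/np.tan(np.radians(float(f["vfov"]))/2); return fl,float(f["cx"]),float(f["cy"])
def ray(f,u,v):
    fl,cx,cy=K(f); R=f["R"];t=f["t"]; d=R.T@np.array([(u-cx)/fl,(v-cy)/fl,1]); return -R.T@t,d
def onz(f,u,v,z):
    o,d=ray(f,u,v); return o+d*(z-o[2])/d[2]
def proj(f,X):
    fl,cx,cy=K(f); c=f["R"]@np.array(X)+f["t"]; return c[0]/c[2]*fl+cx,c[1]/c[2]*fl+cy
def two(f,a,g,b):
    o1,d1=ray(f,*a);o2,d2=ray(g,*b); s=np.linalg.lstsq(np.c_[d1,-d2],o2-o1,rcond=None)[0]
    p=o1+s[0]*d1;q=o2+s[1]*d2; return (p+q)/2,np.linalg.norm(p-q)
E
python3 - <<'E'
from h import *
for n,(x0,y0,x1,y1) in {"top":(185,185,305,305),"scene":(325,215,465,325)}.items():
    f=load(n+"0.npz"); im=f["image"][y0:y1,x0:x1,::-1]
    cv2.imwrite(f"pics/{n}_tt.png",cv2.resize(im,None,fx=5,fy=5,interpolation=cv2.INTER_CUBIC))
for n,(x0,y0,x1,y1) in {"top":(365,225,435,325),"scene":(230,175,300,255)}.items():
    f=load(n+"0.npz"); im=f["image"][y0:y1,x0:x1,::-1]
    cv2.imwrite(f"pics/{n}_pin.png",cv2.resize(im,None,fx=6,fy=6,interpolation=cv2.INTER_CUBIC))
E
```

```text
(no output)
```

View pics/top_tt.png

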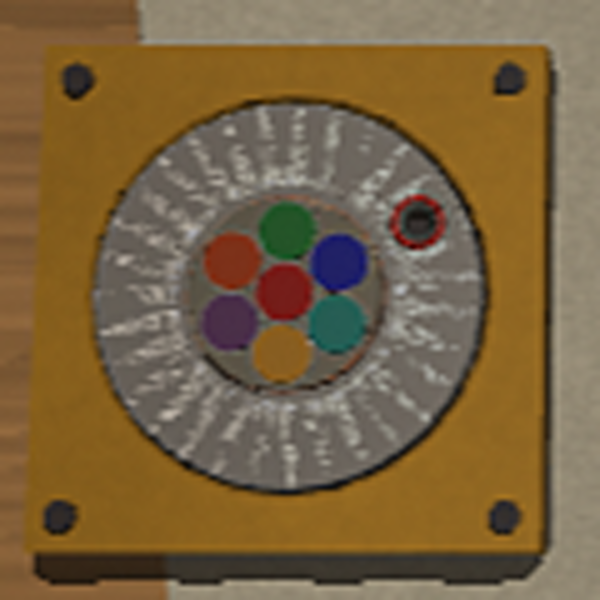

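View pics/scene_tt.png

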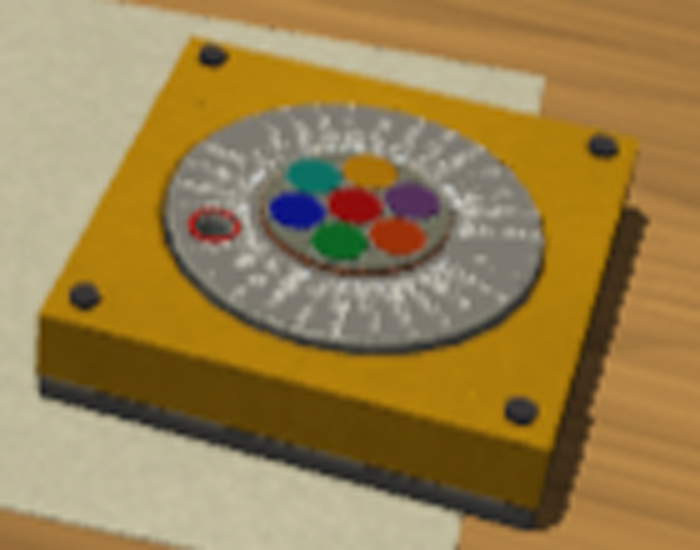

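View pics/top_pin.png

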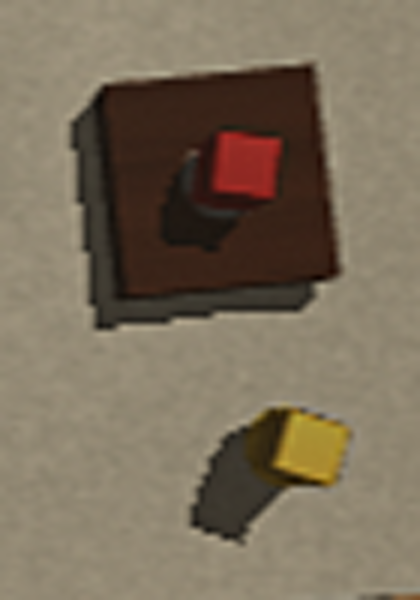

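View pics/scene_pin.png

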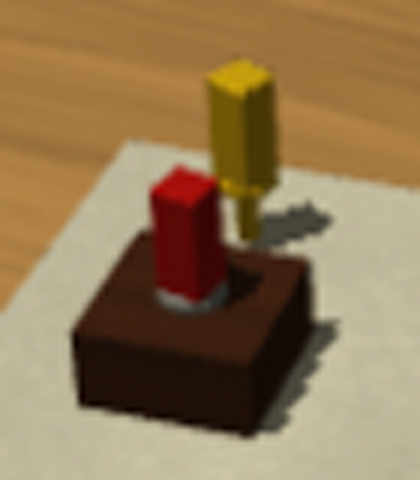

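Run:
```python
from h import *
T=load("top0.npz");S=load("scene0.npz")
def cc(p,x0,y0,s): return x0+(p[0]+.5)/s-.5, y0+(p[1]+.5)/s-.5
def red(f,box,lo,hi):
    hsv=cv2.cvtColor(f["image"],cv2.COLOR_RGB2HSV); x0,y0,x1,y1=box
    return hsv[y0:y1,x0:x1]
# plate ellipse by hand-fit bounds in the top view
a=cc((290.5,296.5),185,185,5); print("plate ctr top",onz(T,*a,50))
cs=[cc(p,185,185,5) for p in ((78,80),(510,79),(505,517),(60,517))]
P=[onz(T,*c,46) for c in cs]; print("screws",np.round(P,1),np.mean(P,0))
cs=[cc(p,325,215,5) for p in ((212,56),(602,147),(521,411),(85,296))]
P=[onz(S,*c,46) for c in cs]; print("screws S",np.round(P,1),np.mean(P,0))
e1=cc((418,221),185,185,5);e2=cc((214,225),325,215,5)
print("eye",onz(T,*e1,50),onz(S,*e2,50),two(T,e1,S,e2))
# handle top
q=[cc(p,365,225,6) for p in ((222,131),(282,138),(276,199),(214,192))]
Q=np.array([onz(T,*c,86) for c in q]);print("handle T",np.round(Q,1),Q.mean(0)); print([np.linalg.norm(Q[i]-Q[(i+1)%4]) for i in range(4)])
for i in range(4):
    d=Q[(i+1)%4]-Q[i]; print(np.degrees(np.arctan2(d[1],d[0]))%90)
q2=[cc(p,230,175,6) for p in ((183,167),(221,179),(191,200),(152,187))]
Q2=np.array([onz(S,*c,86) for c in q2]);print("handle S",np.round(Q2,1),Q2.mean(0))
print(two(T,np.mean(q,0),S,np.mean(q2,0)))
b=[cc(p,365,225,6) for p in ((104,86),(314,64),(340,273),(122,298))]
B=np.array([onz(T,*c,36) for c in b]);print("rest",np.round(B,1),B.mean(0))
y=[cc(p,365,225,6) for p in ((294,408),(350,430),(332,486),(277,470))]
Y=cc((240,77),230,175,6); print("yellow",two(T,np.mean(y,0),S,Y))
for n,c in (("jar",(519,289)),("reel",(337,150))):
    print(n,onz(T,*c,50))
print("depthcheck",T["depth"][253,405],T["depth"][300,417])
```

```text
plate ctr top [559.10496038 163.40617447  50.        ]
screws [[644.7 252.5  46. ]
 [647.5  80.7  46. ]
 [475.4  77.7  46. ]
 [472.6 249.8  46. ]] [560.04786792 165.18102381  46.        ]
screws S [[473.8  79.6  46. ]
 [471.5 251.9  46. ]
 [643.4 254.6  46. ]
 [645.9  82.4  46. ]] [558.68609142 167.14102626  46.        ]
eye [589.52565657 114.70714321  50.        ] [589.47364559 117.09255218  50.        ] (array([589.26681591, 115.87644367,  49.41651764]), np.float64(2.269808050303495))
handle T [[ 554.8 -139.6   86. ]
 [ 552.9 -158.1   86. ]
 [ 534.  -156.1   86. ]
 [ 535.8 -137.    86. ]] [ 544.37742501 -147.72371583   86.        ]
[np.float64(18.592673628747168), np.float64(19.03909794046971), np.float64(19.144974944826078), np.float64(19.13509721514819)]
84.13654192767156
83.81804354771128
84.39086077612757
82.16607629864646
handle S [[ 536.3 -150.3   86. ]
 [ 537.9 -133.9   86. ]
 [ 554.4 -137.7   86. ]
 [ 552.4 -154.5   86. ]] [ 545.22850606 -144.09338929   86.        ]
(array([ 543.89895774, -146.52057699,   84.80336471]), np.float64(2.976789561305663))
rest [[ 574.6 -108.7   36. ]
 [ 583.  -177.6   36. ]
 [ 514.5 -185.2   36. ]
 [ 505.3 -114.4   36. ]] [ 544.35161831 -146.47001158   36.        ]
yellow (array([ 457.72600117, -167.58205296,   75.84843423]), np.float64(1.851596369821195))
jar [ 480.64626447 -367.46333776   50.        ]
reel [750.84912962 -17.69525952  50.        ]
depthcheck 849.157 841.0772
```

```bash
cat >> h.py <<'E'
from scipy.spatial.transform import Rotation as Ro
def go(st,xyz,yaw=None):
    """shift in tool axes (100mm units) and turn (pi/2 units) to reach xyz; yaw = world angle of jaw dir (tool z), mod 180"""
    R=Ro.from_quat(st["tool_rot"]); d=R.inv().apply(np.array(xyz)-st["tool_pos"])/100
    out=[np.round(d,4)]
    if yaw is not None:
        a=R.as_matrix()[:,2]; cur=np.degrees(np.arctan2(a[1],a[0]));dy=(yaw-cur+90)%180-90
        z=np.array([np.cos(np.radians(cur+dy)),np.sin(np.radians(cur+dy)),0]); y=np.array([0,0,-1.]); x=np.cross(y,z)
        out.append(np.round((R.inv()*Ro.from_matrix(np.c_[x,y,z])).as_rotvec()/(np.pi/2),4)); out.append(round(dy,2))
    return out
E
python3 - <<'E'
from h import *
from workcell import r,eyes
s=r.state(); print(np.round(Ro.from_quat(s["tool_rot"]).as_matrix(),3))
for y in(-6,84): print(go(s,(544,-146.5,200),y))
f=eyes.grab_frame("wrist"); print(f["mount"],f["vfov"],f["cx"],f["cy"])
cv2.imwrite("pics/w0.png",f["image"][:,:,::-1])
E
```

```text
[[-0.963 -0.     0.27 ]
 [-0.27   0.001 -0.963]
 [-0.    -1.    -0.001]]
[array([-4.8413,  0.0835, -2.3646]), array([ 7.00e-04, -7.59e-01, -5.00e-04]), np.float64(68.31)]
[array([-4.8413,  0.0835, -2.3646]), array([8.00e-04, 2.41e-01, 2.00e-04]), np.float64(-21.69)]
[[ 7.17189899e-04  9.63096233e-01  2.69156334e-01 -6.67336171e+01]
 [ 1.03880547e-03 -2.69156976e-01  9.63095760e-01 -1.65039806e+02]
 [ 9.99999203e-01 -4.11121478e-04 -1.19350630e-03  8.10785084e-01]
 [ 0.00000000e+00  0.00000000e+00  0.00000000e+00  1.00000000e+00]] 69.69330799786424 319.9367935405287 239.91363580558155
```

View pics/w0.png

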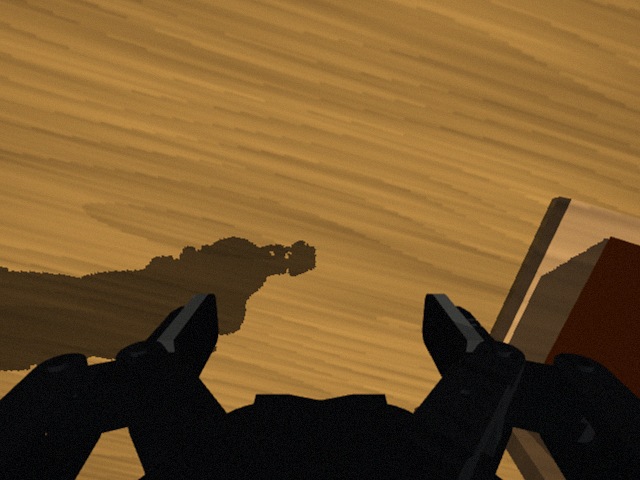

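The wrist view shows bare bench, with the jaws at (200,310) and (440,310) as expected. I turn first, then traverse.

Emit:
move_arm(deltas=[[1,0,0,0,0,0.08,0],[1,0,0,0,0,0.08,0],[1,0,0,0,0,0.08,0],[1,0,0,0,0,0,0]])

```text
time: 0.55
tool_pos: [141.9, -505.3, 208.3]
tool_rot: [0.037, 0.706, -0.706, -0.037]
wrist_force: [-0.5, 0.4, 0.2]
gripper_width: 1.001
```

Run:
```python
from h import *
from workcell import r,eyes
s=r.state(); print(s["wrist_force"],s["joint_pos"])
print(go(s,(544,-146.5,200),84))
```

```text
[-0.53874302  0.37008243  0.21583529] [-1.29697233e+00  2.38433836e-01 -1.37908541e-02  1.31918736e+00
 -4.15186102e-06  1.94964671e+00]
[array([-3.6226,  0.0848, -3.9892]), array([ 0.0004, -0.0002,  0.0001]), np.float64(0.02)]
```

Emit:
move_arm(deltas=[[1,-0.2,0.005,-0.22,0,0,0],[1,-0.2,0.005,-0.22,0,0,0],[1,-0.2,0.005,-0.22,0,0,0],[1,-0.2,0.005,-0.22,0,0,0],[1,-0.2,0.005,-0.22,0,0,0],[1,-0.2,0.005,-0.22,0,0,0],[1,-0.2,0.005,-0.22,0,0,0],[1,-0.2,0.005,-0.22,0,0,0],[1,-0.2,0.005,-0.22,0,0,0],[1,-0.2,0.005,-0.22,0,0,0],[1,-0.2,0.005,-0.22,0,0,0],[1,-0.2,0.005,-0.22,0,0,0],[1,-0.2,0.005,-0.22,0,0,0],[1,-0.2,0.005,-0.22,0,0,0],[1,-0.2,0.005,-0.22,0,0,0],[1,-0.2,0.005,-0.22,0,0,0],[1,-0.2,0.005,-0.22,0,0,0],[1,-0.2,0.005,-0.22,0,0,0],[1,-0.02,0,-0.03,0,0,0],[1,0,0,0,0,0,0]])

```text
time: 2.55
tool_pos: [543.2, -145.2, 199.1]
tool_rot: [0.035, 0.706, -0.706, -0.035]
wrist_force: [-1.1, -0.5, 0.5]
gripper_width: 0.997
```

Run:
```python
from h import *
from workcell import r,eyes
s=r.state(); print(s["tool_pos"],s["joint_pos"],s["wrist_force"])
print(go(s,(544,-146.5,200),84))
f=eyes.grab_frame("wrist"); np.savez("w1.npz",**f,tp=s["tool_pos"],tq=s["tool_rot"])
cv2.imwrite("pics/w1.png",f["image"][:,:,::-1])
```

```text
[ 543.217479   -145.24298189  199.10294544] [-2.61223482e-01  3.06398816e-01  5.73224366e-02  1.32276167e+00
 -6.90429296e-05  2.97939823e+00] [-1.10215725 -0.47926735  0.45068904]
[array([-0.009 , -0.009 ,  0.0117]), array([0.0001, 0.0036, 0.0007]), np.float64(-0.33)]
```

View pics/w1.png

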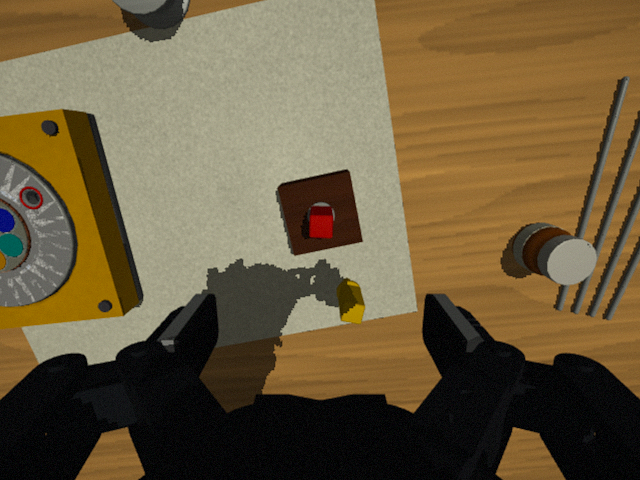

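Wrist view: red pin at (320,220) in its rest, yellow pin at (350,300), eye at (31,197). Joint 6 is near its limit in this pose, so I'll turn the tool a quarter back and look again.

Emit:
move_arm(deltas=[[0.6,0,0,0,0,-0.09,0],[0.6,0,0,0,0,-0.09,0],[0.6,0,0,0,0,-0.09,0],[0.6,0,0,0,0,-0.09,0],[0.6,0,0,0,0,-0.09,0],[0.6,0,0,0,0,-0.09,0],[0.6,0,0,0,0,-0.09,0],[0.6,0,0,0,0,-0.09,0],[0.6,0,0,0,0,-0.09,0],[0.6,0,0,0,0,-0.09,0],[0.6,0,0,0,0,-0.09,0],[0.6,0,0,0,0,-0.01,0],[0.6,0,0,0,0,0,0]])

```text
time: 3.9
tool_pos: [542.5, -146.5, 199.8]
tool_rot: [0.473, -0.526, 0.526, -0.473]
wrist_force: [1.0, -0.3, 0.3]
gripper_width: 0.608
```

Run:
```python
from h import *
from workcell import r,eyes
s=r.state(); print(s["tool_pos"],s["joint_pos"],s["wrist_force"])
print(go(s,(544.4,-146.4,51),-6))
f=eyes.grab_frame("wrist"); np.savez("w2.npz",**f,tp=s["tool_pos"],tq=s["tool_rot"])
cv2.imwrite("pics/w2.png",f["image"][:,:,::-1])
cv2.imwrite("pics/w2z.png",cv2.resize(f["image"][150:300,240:400,::-1],None,fx=5,fy=5,interpolation=cv2.INTER_CUBIC)[:600])
```

```text
[ 542.52406008 -146.50636094  199.78069553] [-2.63746223e-01  3.04727954e-01  5.66518756e-02  1.32270109e+00
 -1.42034064e-05  1.41381323e+00] [ 0.95060801 -0.29263766  0.26003717]
[array([-0.0031,  1.4878,  0.0185]), array([-0.    , -0.0013,  0.    ]), np.float64(0.12)]
```

View pics/w2.png

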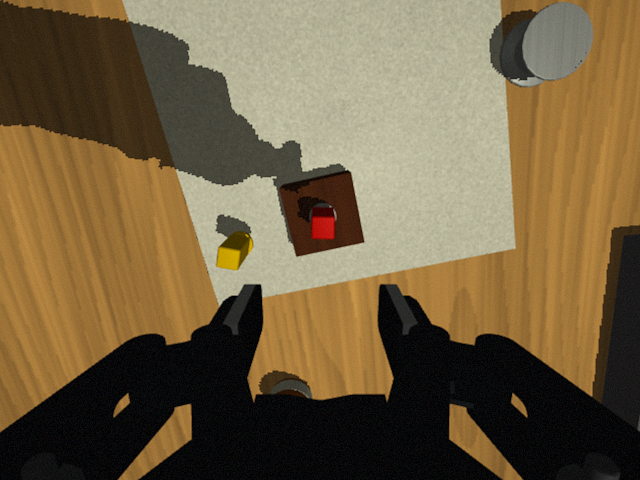

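View pics/w2z.png

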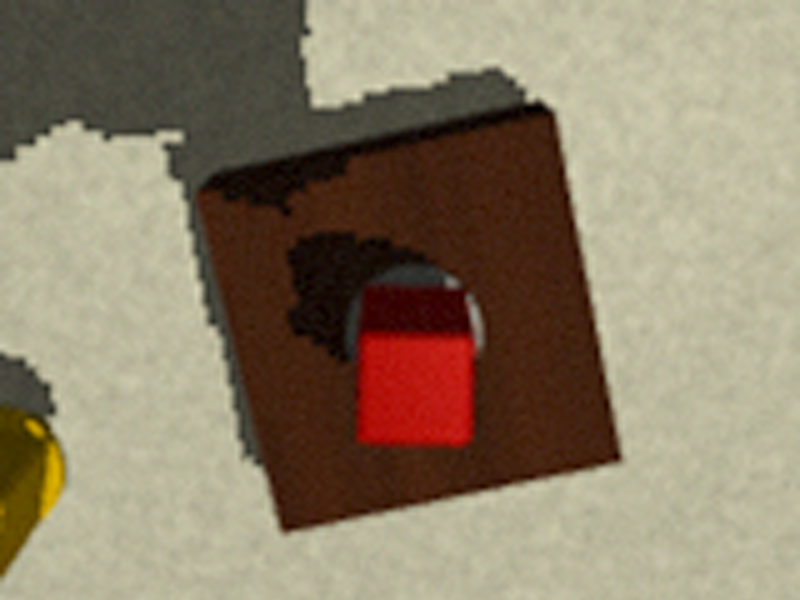

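The zoom shows the handle square with the jaws, with its top face centred at crop (417,389), which is picture (323,228).

```bash
cat >> h.py <<'E'
def wr(fn):
    """wrist frame -> dict with R,t"""
    f=load(fn) if isinstance(fn,str) else fn
    M=np.array(f["mount"]); Rt=Ro.from_quat(f["tq"]).as_matrix(); Rc=Rt@M[:3,:3]; c=Rt@M[:3,3]+f["tp"]
    f=dict(f); f["R"]=Rc.T; f["t"]=-Rc.T@c; return f
E
python3 - <<'E'
from h import *
W=wr("w2.npz"); T=load("top0.npz")
q=[(240+(a+.5)/5-.5,150+(b+.5)/5-.5) for a,b in((362,332),(474,334),(473,446),(358,443))]
Q=np.array([onz(W,*c,86) for c in q]);print(np.round(Q,1),Q.mean(0))
for i in range(4):
    d=Q[(i+1)%4]-Q[i]; print(np.linalg.norm(d),np.degrees(np.arctan2(d[1],d[0]))%90)
q=[(240+(a+.5)/5-.5,150+(b+.5)/5-.5) for a,b in((200,189),(550,110),(621,461),(284,530))]
Q=np.array([onz(W,*c,36) for c in q]);print(np.round(Q,1),Q.mean(0))
W1=wr("w1.npz"); print("eye w1",onz(W1,31,197,50))
E
```

```text
[[ 535.9 -136.    86. ]
 [ 554.2 -138.3   86. ]
 [ 552.2 -157.4   86. ]
 [ 533.1 -154.8   86. ]] [ 543.82485391 -146.62038359   86.        ]
18.454007021707742 82.81826168513791
19.133100940739688 83.98272853251545
19.29226193408295 82.31707446568663
18.965703419482246 81.46264361198489
[[ 506.1 -115.3   36. ]
 [ 573.4 -107.7   36. ]
 [ 581.6 -177.4   36. ]
 [ 513.4 -184.5   36. ]] [ 543.63349978 -146.22203797   36.        ]
eye w1 [589.13504382 114.88200168  50.        ]
```

Emit:
move_arm(deltas=[[0.6,0,0.1,0.013,0,0.01,0],[0.6,0,0.25,0,0,0,0],[0.6,0,0.25,0,0,0,0],[0.6,0,0.25,0,0,0,0],[0.6,0,0.25,0,0,0,0],[0.6,0,0.2,0,0,0,0],[0.6,0,0.1,0,0,0,0],[0.6,0,0.09,0,0,0,0],[0.6,0,0,0,0,0,0],[0.6,0,0,0,0,0,0]])

```text
time: 4.95
tool_pos: [544.8, -146.1, 51.1]
tool_rot: [0.469, -0.529, 0.529, -0.469]
wrist_force: [-0.2, 0.3, 0.6]
gripper_width: 0.598
```

Run:
```python
from h import *
from workcell import r,eyes
s=r.state(); print(go(s,(543.9,-146.4,51),-7))
f=eyes.grab_frame("wrist"); 
cv2.imwrite("pics/w3.png",f["image"][:,:,::-1])
```

```text
[array([ 0.0044,  0.0012, -0.0085]), array([-0.0005,  0.0018,  0.    ]), np.float64(-0.16)]
```

View pics/w3.png

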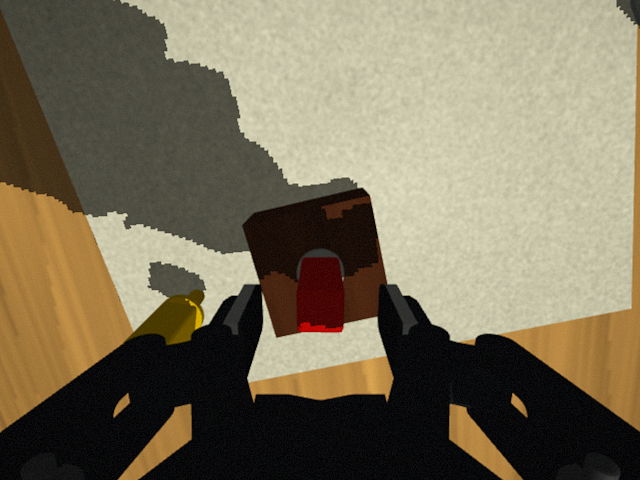

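The wrist view shows the red handle centred between the jaws at (320,295), clear of the yellow one at (165,330). I'll close the jaws.

Emit:
move_arm(deltas=[[0,0,0,0,0,0,0],[0,0,0,0,0,0,0],[0,0,0,0,0,0,0],[0,0,0,0,0,0,0],[0,0,0,0,0,0,0],[0,0,0,0,0,0,0],[0,0,0,0,0,0,0],[0,0,0,0,0,0,0]], newtons=50)

```text
time: 5.8
tool_pos: [544.9, -146.1, 51.4]
tool_rot: [0.469, -0.528, 0.529, -0.47]
wrist_force: [-0.7, -0.8, 5.8]
gripper_width: 0.216
```

Emit:
move_arm(deltas=[[0,0,-0.05,0,0,0,0],[0,0,-0.2,0,0,0,0],[0,0,-0.3,0,0,0,0],[0,0,-0.3,0,0,0,0],[0,0,-0.3,0,0,0,0],[0,0,-0.2,0,0,0,0],[0,0,0,0,0,0,0],[0,0,0,0,0,0,0]])

```text
time: 6.6
tool_pos: [544.3, -145.9, 185.4]
tool_rot: [0.469, -0.529, 0.529, -0.469]
wrist_force: [-0.1, -0.3, -1.1]
gripper_width: 0.214
```

Run:
```python
from h import *
from workcell import r,eyes
s=r.state(); print(s["tool_pos"],s["wrist_force"],s["gripper_width"])
f=eyes.grab_frame("wrist"); np.savez("w4.npz",**f,tp=s["tool_pos"],tq=s["tool_rot"])
cv2.imwrite("pics/w4.png",f["image"][:,:,::-1])
cv2.imwrite("pics/w4z.png",cv2.resize(f["image"][190:350,240:400,::-1],None,fx=3.7,fy=3.7,interpolation=cv2.INTER_CUBIC))
```

```text
[ 544.33060489 -145.92690114  185.38115285] [-0.09709219 -0.2730329  -1.13590635] 0.21410424838355982
```

View pics/w4.png

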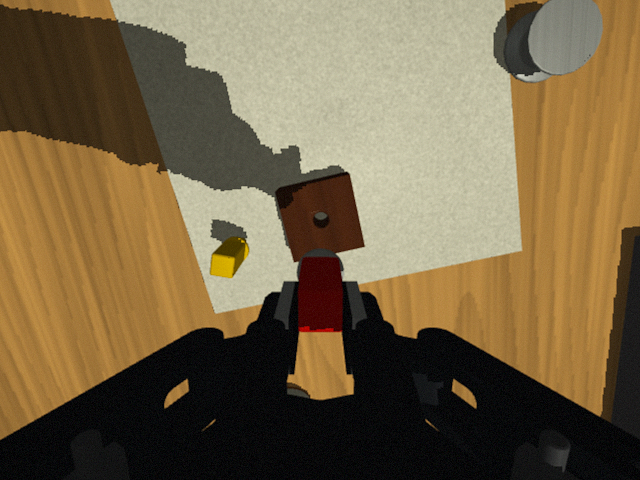

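View pics/w4z.png

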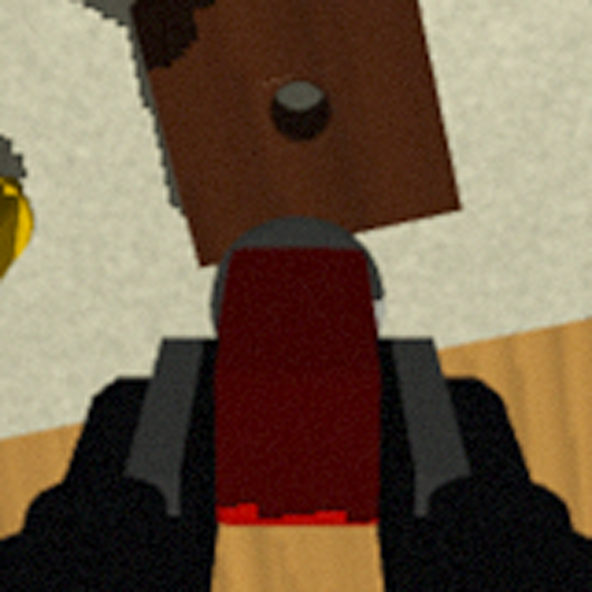

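The pin is held upright, with its handle at (320,290) and the empty rest hole at (321,218). Next I carry it over the eye.

Run:
```python
from h import *
from workcell import r,eyes
s=r.state(); print(go(s,(589.3,115.4,175),-7))
```

```text
[array([-2.6476,  0.0971,  0.1412]), array([ 0.0008,  0.0021, -0.0002]), np.float64(-0.19)]
```

Emit:
move_arm(deltas=[[0,-0.1,0,0.01,0,0,0],[0,-0.25,0.01,0.014,0,0,0],[0,-0.3,0.01,0.015,0,0,0],[0,-0.3,0.01,0.015,0,0,0],[0,-0.3,0.01,0.015,0,0,0],[0,-0.3,0.01,0.015,0,0,0],[0,-0.3,0.01,0.015,0,0,0],[0,-0.3,0.01,0.015,0,0,0],[0,-0.3,0.01,0.015,0,0,0],[0,-0.15,0.01,0.012,0,0,0],[0,-0.05,0.007,0,0,0,0],[0,0,0,0,0,0,0],[0,0,0,0,0,0,0]])

```text
time: 7.95
tool_pos: [589.6, 114.7, 175.7]
tool_rot: [-0.469, 0.529, -0.529, 0.469]
wrist_force: [-0.0, -0.9, -1.2]
gripper_width: 0.216
```

Run:
```python
from h import *
from workcell import r,eyes
s=r.state(); print(s["tool_pos"],s["wrist_force"],s["joint_pos"])
print(go(s,(589.3,115.4,175),-7))
f=eyes.grab_frame("wrist"); np.savez("w5.npz",**f,tp=s["tool_pos"],tq=s["tool_rot"])
cv2.imwrite("pics/w5.png",f["image"][:,:,::-1])
cv2.imwrite("pics/w5z.png",cv2.resize(f["image"][140:340,220:440,::-1],None,fx=3,fy=3,interpolation=cv2.INTER_CUBIC))
```

```text
[589.55137194 114.67894572 175.72354785] [-0.02478216 -0.92872293 -1.19853596] [ 1.92217786e-01  3.80514716e-01  1.08068575e-01  1.29899183e+00
 -1.78497698e-04  1.88248596e+00]
[array([-0.0069,  0.0072, -0.0034]), array([0.0004, 0.0017, 0.0002]), np.float64(-0.15)]
```

View pics/w5.png

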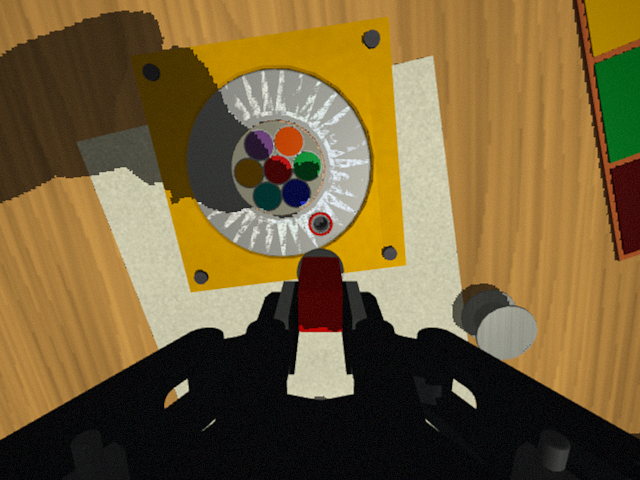

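View pics/w5z.png

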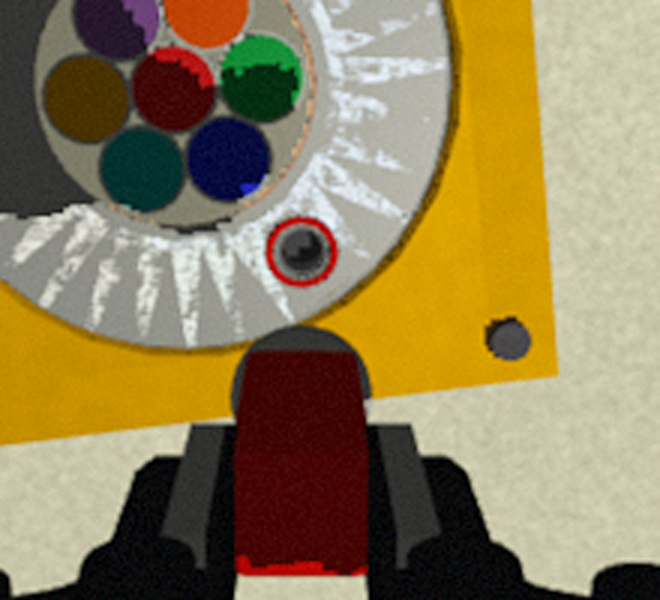

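Run:
```python
from h import *
W=wr("w5.npz"); c=lambda a,b:(220+(a+.5)/3-.5,140+(b+.5)/3-.5)
# red ring by mask
im=W["image"];hsv=cv2.cvtColor(im,cv2.COLOR_RGB2HSV)
m=((hsv[...,0]<8)|(hsv[...,0]>172))&(hsv[...,1]>110)&(hsv[...,2]>70); mm=np.zeros_like(m);mm[205:242,302:340]=m[205:242,302:340]
pts=np.argwhere(mm)[:,::-1].astype(np.float32); el=cv2.fitEllipse(cv2.convexHull(pts)); print(el,len(pts)); E1=onz(W,*el[0],50); print("eye",E1, onz(W,*c(301,251),50))
print("screws",[np.round(onz(W,*p,46),1) for p in((151,72),(371,39),(390,253),(201,277))],np.mean([onz(W,*p,46) for p in((151,72),(371,39),(390,253),(201,277))],0))
# plate edge points
for z,p in((55,(277.5,169.5)),):print("round ctr",onz(W,*p,z))
W4=wr("w4.npz"); h=(240+301/3.7-.4,190+110/3.7-.4); print("rest hole",onz(W4,*h,36))
# held handle: shoulder edges & handle, at depth
for n,w in(("w4",W4),("w5",W)):
    d=w["depth"];print(n,[float(d[v,320]) for v in(252,256,262,275,290,310,325)])
    hs=cv2.cvtColor(w["image"],cv2.COLOR_RGB2HSV); 
    for v in(270,290,310): 
        row=np.where((hs[v,:,1]>150)&(hs[v,:,2]>40)&((hs[v,:,0]<8)|(hs[v,:,0]>172)))[0]; row=row[(row>280)&(row<360)];
        M=np.array(w["mount"]);fl,cx,cy=K(w);D=d[v,320]
        f2=lambda u:(M@np.array([(u-cx)/fl*D,(v-cy)/fl*D,D,1]))[:3]
        print(v,row.min(),row.max(),np.round(f2((row.min()+row.max())/2),1),np.round(f2(row.max()+.5)[2]-f2(row.min()-.5)[2],1))
    # shoulder top point directly above handle edge
    for v in(251,253): D=d[v,320]; print("sh",np.round(M@np.array([(320-cx)/fl*D,(v-cy)/fl*D,D,1]),1))
```

```text
((320.05712890625, 223.51113891601562), (23.29022789001465, 23.713134765625), 104.92976379394531) 165
eye [588.46125934 115.4225678   50.        ] [588.43111179 115.58466817  50.        ]
screws [array([471.6, 250.9,  46. ]), array([644.2, 253.1,  46. ]), array([647.4,  80.1,  46. ]), array([474.1,  77.7,  46. ])] [559.32488362 165.47138376  46.        ]
round ctr [559.59674379 165.4187151   55.        ]
rest hole [ 543.96366123 -146.60499308   36.        ]
w4 [184.97715759277344, 185.9687957763672, 175.62673950195312, 156.87451171875, 141.3189697265625, 143.53321838378906, 145.84060668945312]
270 300 340 [ -9.3 -11.6  -1. ] 19.4
290 298 342 [ -9.1 -34.4  -0.9] 18.4
310 298 342 [ -0.2 -34.5  -0.9] 18.7
sh [-11.3  12.   -1.    1. ]
sh [-10.2  12.   -1.    1. ]
w5 [185.87374877929688, 186.3221435546875, 173.563232421875, 157.1639404296875, 142.76734924316406, 144.08743286132812, 146.69970703125]
270 300 340 [ -9.2 -11.4  -1. ] 19.4
290 298 342 [ -8.5 -33.   -0.9] 18.6
310 298 342 [  0.1 -34.   -0.9] 18.8
sh [-11.   13.1  -1.    1. ]
sh [-10.2  12.   -1.    1. ]
```

The wrist view has the eye at (320,223.5), and the pin sits central in the jaws. The 0.9 mm camera bias along the jaws is now known. For pin-over-eye the TCP aim is (589.4, 116.1), with the axis at (560.3, 166.2).

Run:
```python
from h import *
from workcell import r,eyes
s=r.state(); print(np.round(Ro.from_quat(s["tool_rot"]).as_matrix(),4)); print(s["tool_pos"],go(s,(589.4,116.1,96.5),-7))
```

```text
[[-1.196e-01 -3.000e-04  9.928e-01]
 [-9.928e-01 -2.000e-04 -1.196e-01]
 [ 2.000e-04 -1.000e+00 -2.000e-04]]
[589.67093969 114.48889797 175.90737786] [array([-0.0159,  0.7941, -0.0044]), array([0.0002, 0.0015, 0.0002]), np.float64(-0.13)]
```

Emit:
move_arm(deltas=[[0,-0.015,0.05,-0.004,0,0,0],[0,0,0.15,0,0,0,0],[0,0,0.2,0,0,0,0],[0,0,0.2,0,0,0,0],[0,0,0.1,0,0,0,0],[0,0,0.06,0,0,0,0],[0,0,0.03,0,0,0,0],[0,0,0,0,0,0,0],[0,0,0,0,0,0,0]])

```text
time: 8.9
tool_pos: [590.1, 117.1, 97.7]
tool_rot: [0.469, -0.529, 0.529, -0.47]
wrist_force: [0.3, 0.8, -1.2]
gripper_width: 0.22
```

```bash
cat > look.py <<'E'
import sys
from h import *
from workcell import r,eyes
n=sys.argv[1]
P=[];
for k in range(3):
    s=r.state(); P.append(s["tool_pos"]); f=eyes.grab_frame("wrist")
print(np.mean(P,0).round(2),np.std(P,0).round(2),s["wrist_force"].round(2)); s["tool_pos"]=np.mean(P,0)
np.savez(n+".npz",**f,tp=s["tool_pos"],tq=s["tool_rot"])
cv2.imwrite(f"pics/{n}.png",cv2.resize(f["image"][140:340,220:440,::-1],None,fx=3,fy=3,interpolation=cv2.INTER_CUBIC))
f=eyes.grab_frame("scene"); cv2.imwrite(f"pics/{n}s.png",cv2.resize(f["image"][170:310,325:465,::-1],None,fx=4.2,fy=4.2,interpolation=cv2.INTER_CUBIC))
E
python3 look.py w6
```

```text
[590.07 117.13  97.64] [0.02 0.03 0.02] [-0.5  -0.44 -0.04]
```

View pics/w6.png

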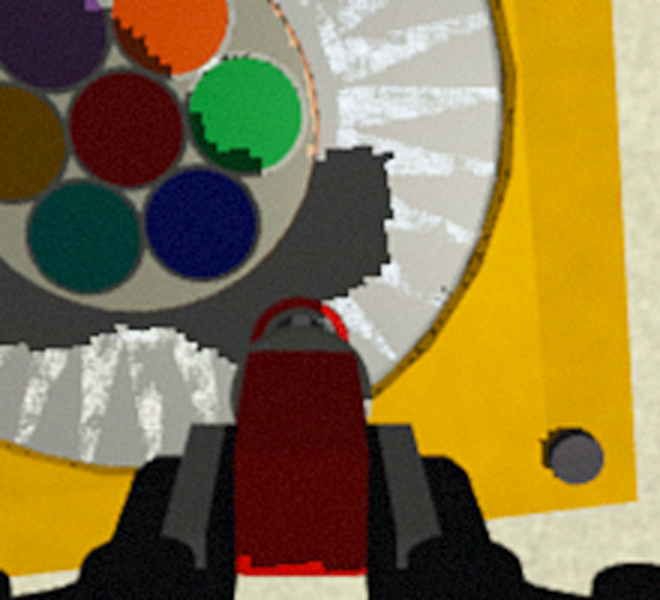

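View pics/w6s.png

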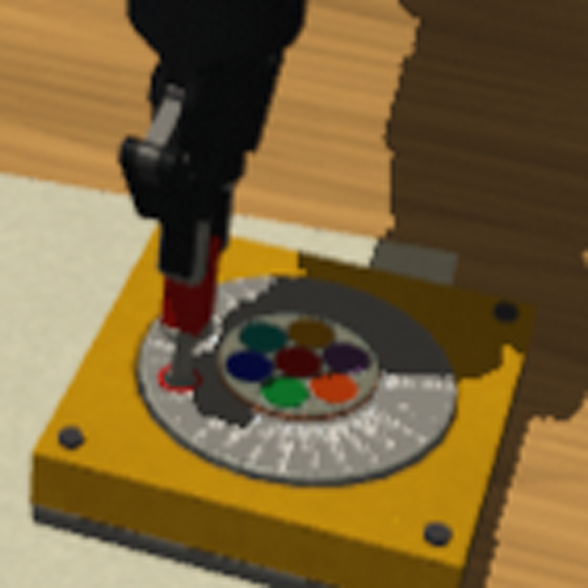

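Run:
```python
from h import *
for n in("w1","w2","w4","w5","w6"):
    f=load(n+".npz"); print(n,f["mount"][:3].round(4).tolist(),f["cx"],f["tp"].round(2))
W=wr("w6.npz")
im=W["image"];hsv=cv2.cvtColor(im,cv2.COLOR_RGB2HSV)
m=((hsv[...,0]<8)|(hsv[...,0]>172))&(hsv[...,1]>110)&(hsv[...,2]>60); m[252:]=0;m[:235]=0
p=np.argwhere(m); print(p[:,0].min(),p[:,1].min(),p[:,1].max())
pr=onz(W,(303.5+336)/2,239.3,50); print("ring top pt",pr)
# predicted ring top pixels for eye hypotheses
W5=wr("w5.npz")
el=((320.06,223.51));print(onz(W5,*el,50))
for v in (211.4,211.9): print("ring top w5",onz(W5,320,v,50))
```

```text
w1 [[0.0007, 0.963, 0.2694, -67.1045], [0.0005, -0.2694, 0.963, -165.0382], [1.0, -0.0006, -0.0007, 1.1549]] 319.9367935405287 [ 543.22 -145.24  199.1 ]
w2 [[0.0007, 0.9636, 0.2675, -66.6715], [0.0016, -0.2675, 0.9636, -165.0387], [1.0, -0.0003, -0.0017, -0.7188]] 319.9367935405287 [ 542.52 -146.51  199.78]
w4 [[0.0007, 0.9636, 0.2675, -66.6629], [0.0016, -0.2675, 0.9636, -165.0389], [1.0, -0.0003, -0.0017, -0.7046]] 319.9367935405287 [ 544.33 -145.93  185.38]
w5 [[0.0007, 0.9636, 0.2675, -66.6626], [0.0016, -0.2675, 0.9636, -165.0378], [1.0, -0.0003, -0.0017, -0.7037]] 319.9367935405287 [589.55 114.68 175.72]
w6 [[0.0007, 0.9636, 0.2675, -66.6628], [0.0016, -0.2675, 0.9636, -165.04], [1.0, -0.0003, -0.0017, -0.7049]] 319.9367935405287 [590.07 117.13  97.64]
239 304 335
ring top pt [589.88923056 125.26463964  50.        ]
[588.46384289 115.42327229  50.        ]
ring top w5 [589.6846026  125.96827233  50.        ]
ring top w5 [589.6325556  125.53712799  50.        ]
```

Run:
```python
from h import *
for n in("w4","w5","w6"):
    f=load(n+".npz"); M=f["mount"]; fl,cx,cy=K(f)
    g=cv2.cvtColor(f["image"],cv2.COLOR_RGB2GRAY); print(n,g[242:262,320].tolist())
    print(f["depth"][244:258,320].round(0).tolist())
    for v in (248,249,250,251,256,257,258):
        d=M[:3,:3]@np.array([(320-cx)/fl,(v-cy)/fl,1]); o=M[:3,3]
        print(v,[np.round((o+d*(y-o[1])/d[1])[0],2) for y in(11.5,15.5)],end=' ')
    print()
```

```text
w4 [46, 48, 46, 46, 46, 46, 50, 47, 51, 51, 46, 52, 49, 55, 42, 25, 23, 20, 17, 16]
[329.0, 328.0, 329.0, 329.0, 189.0, 186.0, 186.0, 185.0, 185.0, 186.0, 187.0, 185.0, 186.0, 181.0]
248 [np.float64(-13.17), np.float64(-11.95)] 249 [np.float64(-12.61), np.float64(-11.38)] 250 [np.float64(-12.05), np.float64(-10.81)] 251 [np.float64(-11.49), np.float64(-10.24)] 256 [np.float64(-8.67), np.float64(-7.35)] 257 [np.float64(-8.1), np.float64(-6.77)] 258 [np.float64(-7.53), np.float64(-6.19)] 
w5 [164, 162, 160, 154, 138, 113, 64, 45, 52, 50, 55, 53, 56, 58, 42, 27, 21, 21, 19, 20]
[302.0, 304.0, 306.0, 310.0, 188.0, 186.0, 184.0, 187.0, 186.0, 186.0, 186.0, 185.0, 186.0, 183.0]
248 [np.float64(-13.17), np.float64(-11.95)] 249 [np.float64(-12.61), np.float64(-11.38)] 250 [np.float64(-12.05), np.float64(-10.81)] 251 [np.float64(-11.49), np.float64(-10.24)] 256 [np.float64(-8.67), np.float64(-7.35)] 257 [np.float64(-8.1), np.float64(-6.77)] 258 [np.float64(-7.53), np.float64(-6.19)] 
w6 [45, 54, 58, 70, 74, 76, 63, 54, 58, 60, 61, 60, 59, 58, 49, 34, 21, 24, 19, 24]
[224.0, 235.0, 236.0, 236.0, 188.0, 187.0, 186.0, 187.0, 186.0, 186.0, 184.0, 186.0, 186.0, 183.0]
248 [np.float64(-13.17), np.float64(-11.95)] 249 [np.float64(-12.61), np.float64(-11.38)] 250 [np.float64(-12.05), np.float64(-10.81)] 251 [np.float64(-11.49), np.float64(-10.23)] 256 [np.float64(-8.67), np.float64(-7.35)] 257 [np.float64(-8.1), np.float64(-6.77)] 258 [np.float64(-7.53), np.float64(-6.19)]
```

The pin tip hangs just in front of the ring. The silhouettes say shift about 1.1 mm towards −y, which agrees with the first aim.

Emit:
move_arm(deltas=[[0,0.011,0,-0.002,0,0,0],[0,0,0.01,0,0,0,0],[0,0,0.01,0,0,0,0],[0,0,0.01,0,0,0,0],[0,0,0.01,0,0,0,0],[0,0,0.01,0,0,0,0],[0,0,0,0,0,0,0]])

```text
time: 9.8
tool_pos: [589.2, 116.0, 91.7]
tool_rot: [-0.469, 0.529, -0.529, 0.469]
wrist_force: [0.5, 0.6, -1.0]
gripper_width: 0.214
```

```bash
python3 look.py w7
```

```text
[589.23 115.99  91.81] [0.03 0.01 0.06] [ 0.39 -0.21 -0.34]
```

View pics/w7s.png

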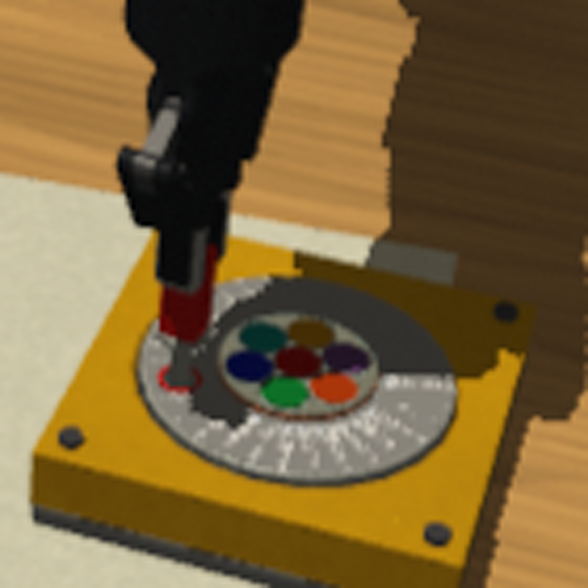

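The scene view shows the shank tip inside the red ring at (180,378), and no contact force yet. I go deeper, gently.

Emit:
move_arm(deltas=[[0,0,0.01,0,0,0,0],[0,0,0.01,0,0,0,0],[0,0,0.01,0,0,0,0],[0,0,0,0,0,0,0]])

```text
time: 10.4
tool_pos: [589.1, 116.0, 88.7]
tool_rot: [-0.47, 0.529, -0.529, 0.469]
wrist_force: [-0.3, -0.3, -1.6]
gripper_width: 0.217
```

Emit:
move_arm(deltas=[[0,0,0.01,0,0,0,0],[0,0,0.01,0,0,0,0],[0,0,0.01,0,0,0,0],[0,0,0,0,0,0,0]])

```text
time: 10.8
tool_pos: [589.2, 115.9, 85.7]
tool_rot: [-0.469, 0.529, -0.529, 0.469]
wrist_force: [-0.1, 0.9, -1.2]
gripper_width: 0.217
```

Emit:
move_arm(deltas=[[0,0,0.01,0,0,0,0],[0,0,0.01,0,0,0,0],[0,0,0.01,0,0,0,0],[0,0,0,0,0,0,0]])

```text
time: 11.2
tool_pos: [589.2, 116.0, 82.7]
tool_rot: [-0.469, 0.529, -0.529, 0.469]
wrist_force: [1.2, -0.8, -1.1]
gripper_width: 0.213
```

Emit:
move_arm(deltas=[[0,0,0.01,0,0,0,0],[0,0,0.01,0,0,0,0],[0,0,0.01,0,0,0,0],[0,0,0,0,0,0,0]])

```text
time: 11.6
tool_pos: [589.2, 116.0, 79.7]
tool_rot: [-0.469, 0.529, -0.529, 0.469]
wrist_force: [-0.6, -0.2, -0.2]
gripper_width: 0.215
```

```bash
cat > ff.py <<'E'
from h import *
from workcell import r,eyes
F=[];P=[]
for k in range(4):
    s=r.state();F.append(s["wrist_force"]);P.append(s["tool_pos"]); eyes.grab_frame("wrist")
print(np.mean(P,0).round(2),np.mean(F,0).round(2),np.std(F,0).round(2),s["moment"].round(3),round(s["time"],2))
E
python3 ff.py
```

```text
[589.24 115.99  79.85] [ 0.04 -0.12 -0.56] [0.65 0.56 0.44] [-0.03   0.005 -0.021] 11.75
```

Emit:
move_arm(deltas=[[0,0,0.01,0,0,0,0],[0,0,0.01,0,0,0,0],[0,0,0,0,0,0,0]])

```text
time: 12.1
tool_pos: [589.4, 116.0, 78.0]
tool_rot: [0.469, -0.529, 0.529, -0.47]
wrist_force: [0.2, 0.5, 1.2]
gripper_width: 0.219
```

```bash
python3 ff.py
```

```text
[589.44 116.02  78.06] [0.3  0.36 1.12] [0.38 0.19 0.22] [ 0.014 -0.016  0.03 ] 12.25
```

Contact felt, with about 2.1 N net. I press slightly more, then work out the arc.

Emit:
move_arm(deltas=[[0,0,0.008,0,0,0,0],[0,0,0.007,0,0,0,0],[0,0,0,0,0,0,0]])

```text
time: 12.6
tool_pos: [589.4, 116.0, 76.5]
tool_rot: [0.469, -0.529, 0.529, -0.47]
wrist_force: [0.0, -0.1, 2.4]
gripper_width: 0.22
```

```bash
python3 ff.py
python3 - <<'E'
from h import *
X=np.array([-.1198,-.9928]);Z=np.array([.9928,-.1198])
t0=-59.85
def P(a): a=np.radians(t0+a); return 58*np.array([np.cos(a),np.sin(a)])
for a in range(0,104,4):
    d=(P(a+4)-P(a))/4/100; print(a,(P(a)+[560.3,166.15]).round(1),"x %.5f z %.5f"%(d@X,d@Z))
E
```

```text
[589.41 116.02  76.51] [ 0.38 -0.16  2.49] [0.57 0.68 0.35] [-0.052 -0.047  0.021] 12.75
0 [589.4 116. ] x -0.00637 z 0.00786
4 [592.9 118.2] x -0.00691 z 0.00740
8 [596.1 120.5] x -0.00741 z 0.00690
12 [599.2 123.1] x -0.00787 z 0.00637
16 [602.1 126. ] x -0.00829 z 0.00580
20 [604.8 129. ] x -0.00868 z 0.00521
24 [607.3 132.2] x -0.00902 z 0.00459
28 [609.6 135.5] x -0.00932 z 0.00395
32 [611.6 139.1] x -0.00957 z 0.00329
36 [613.3 142.7] x -0.00978 z 0.00261
40 [614.9 146.5] x -0.00994 z 0.00193
44 [616.1 150.3] x -0.01005 z 0.00123
48 [617.1 154.2] x -0.01011 z 0.00052
52 [617.8 158.2] x -0.01012 z -0.00018
56 [618.2 162.3] x -0.01008 z -0.00089
60 [618.3 166.3] x -0.01000 z -0.00159
64 [618.1 170.3] x -0.00986 z -0.00228
68 [617.7 174.4] x -0.00968 z -0.00296
72 [617.  178.4] x -0.00945 z -0.00363
76 [616.  182.3] x -0.00917 z -0.00428
80 [614.8 186.1] x -0.00885 z -0.00491
84 [613.2 189.9] x -0.00849 z -0.00552
88 [611.4 193.5] x -0.00808 z -0.00610
92 [609.4 197. ] x -0.00763 z -0.00664
96 [607.1 200.4] x -0.00715 z -0.00716
100 [604.6 203.5] x -0.00664 z -0.00764
```

Emit:
move_arm(deltas=[[0,-0.0064,0,0.0079,0,0,0],[0,-0.0064,0,0.0079,0,0,0],[0,-0.0064,0,0.0079,0,0,0],[0,-0.0064,0,0.0079,0,0,0],[0,-0.0069,0,0.0074,0,0,0],[0,-0.0069,0,0.0074,0,0,0],[0,-0.0069,0,0.0074,0,0,0],[0,-0.0069,0,0.0074,0,0,0]])

```text
time: 13.6
tool_pos: [596.0, 120.6, 76.4]
tool_rot: [-0.469, 0.529, -0.529, 0.469]
wrist_force: [-2.9, -1.1, 3.3]
gripper_width: 0.215
```

```bash
python3 ff.py;python3 look.py w8
```

```text
[596.13 120.65  76.4 ] [-2.18 -0.9   2.79] [0.73 0.49 0.32] [-0.309  0.563 -0.071] 13.75
[596.14 120.59  76.46] [0.02 0.01 0.01] [-2.37 -0.39  2.92]
```

View pics/w8s.png

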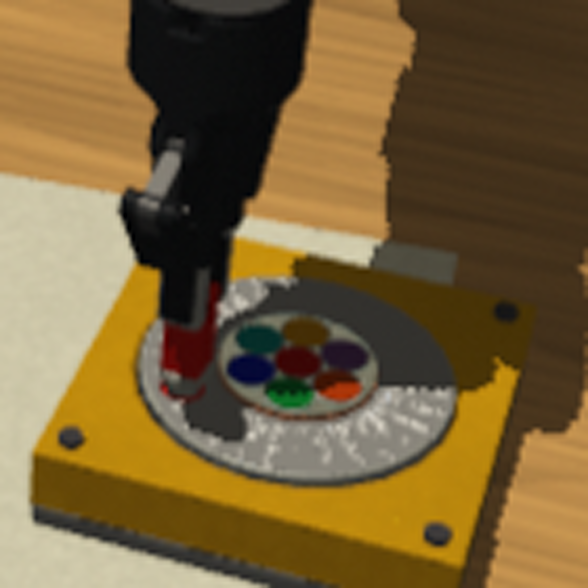

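View pics/w8.png

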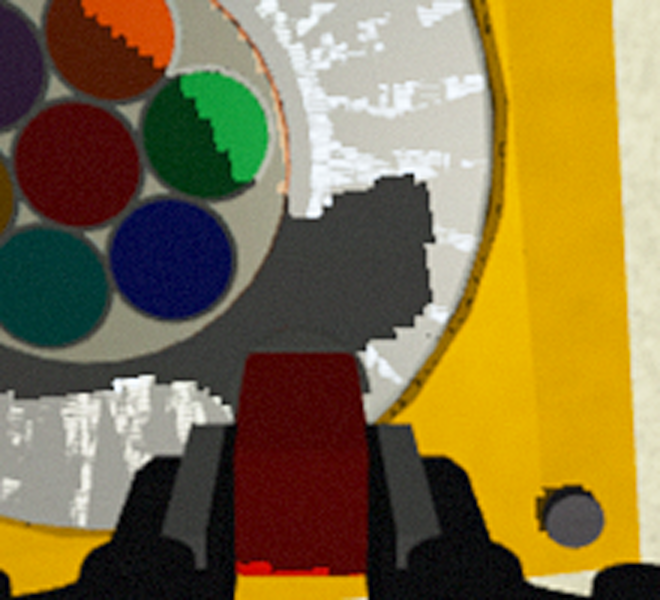

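The pin sits in the ring and the plate turns with it, with about 2.5 N drag. I carry on to 24°.

Emit:
move_arm(deltas=[[0,-0.0074,0,0.0069,0,0,0],[0,-0.0074,0,0.0069,0,0,0],[0,-0.0074,0,0.0069,0,0,0],[0,-0.0074,0,0.0069,0,0,0],[0,-0.0079,0,0.0064,0,0,0],[0,-0.0079,0,0.0064,0,0,0],[0,-0.0079,0,0.0064,0,0,0],[0,-0.0079,0,0.0064,0,0,0],[0,-0.0083,0,0.0058,0,0,0],[0,-0.0083,0,0.0058,0,0,0],[0,-0.0083,0,0.0058,0,0,0],[0,-0.0083,0,0.0058,0,0,0],[0,-0.0087,0,0.0052,0,0,0],[0,-0.0087,0,0.0052,0,0,0],[0,-0.0087,0,0.0052,0,0,0],[0,-0.0087,0,0.0052,0,0,0]])

```text
time: 15.6
tool_pos: [607.3, 132.3, 76.4]
tool_rot: [-0.469, 0.529, -0.529, 0.469]
wrist_force: [-2.5, -1.0, 2.4]
gripper_width: 0.216
```

```bash
python3 ff.py
```

```text
[607.35 132.33  76.43] [-2.06 -1.35  2.64] [0.27 0.51 0.49] [-0.446  0.329 -0.02 ] 15.75
```

Emit:
move_arm(deltas=[[0,-0.009,0,0.0046,0,0,0],[0,-0.009,0,0.0046,0,0,0],[0,-0.009,0,0.0046,0,0,0],[0,-0.009,0,0.0046,0,0,0]])

```text
time: 16.2
tool_pos: [609.5, 135.6, 76.4]
tool_rot: [-0.469, 0.529, -0.529, 0.469]
wrist_force: [-1.8, -2.5, 2.8]
gripper_width: 0.216
```

Emit:
move_arm(deltas=[[0,-0.0093,0,0.004,0,0,0],[0,-0.0093,0,0.004,0,0,0],[0,-0.0093,0,0.004,0,0,0],[0,-0.0093,0,0.004,0,0,0]])

```text
time: 16.6
tool_pos: [611.5, 139.1, 76.4]
tool_rot: [-0.469, 0.529, -0.529, 0.469]
wrist_force: [-2.2, -2.6, 2.5]
gripper_width: 0.219
```

Emit:
move_arm(deltas=[[0,-0.0096,0,0.0033,0,0,0],[0,-0.0096,0,0.0033,0,0,0],[0,-0.0096,0,0.0033,0,0,0],[0,-0.0096,0,0.0033,0,0,0]])

```text
time: 17.0
tool_pos: [613.3, 142.8, 76.4]
tool_rot: [-0.469, 0.529, -0.529, 0.469]
wrist_force: [-0.9, -1.9, 3.0]
gripper_width: 0.217
```

Emit:
move_arm(deltas=[[0,-0.0098,0,0.0026,0,0,0],[0,-0.0098,0,0.0026,0,0,0],[0,-0.0098,0,0.0026,0,0,0],[0,-0.0098,0,0.0026,0,0,0]])

```text
time: 17.4
tool_pos: [614.8, 146.5, 76.4]
tool_rot: [-0.469, 0.529, -0.529, 0.469]
wrist_force: [-1.2, -2.5, 1.8]
gripper_width: 0.217
```

Emit:
move_arm(deltas=[[0,-0.0099,0,0.0019,0,0,0],[0,-0.0099,0,0.0019,0,0,0],[0,-0.0099,0,0.0019,0,0,0],[0,-0.0099,0,0.0019,0,0,0]])

```text
time: 17.8
tool_pos: [616.1, 150.4, 76.5]
tool_rot: [0.469, -0.529, 0.529, -0.469]
wrist_force: [-0.4, -2.4, 1.9]
gripper_width: 0.219
```

Emit:
move_arm(deltas=[[0,-0.01,0,0.0012,0,0,0],[0,-0.01,0,0.0012,0,0,0],[0,-0.01,0,0.0012,0,0,0],[0,-0.01,0,0.0012,0,0,0]])

```text
time: 18.2
tool_pos: [616.9, 154.4, 76.2]
tool_rot: [-0.469, 0.529, -0.529, 0.469]
wrist_force: [-0.1, -0.2, -0.2]
gripper_width: 0.22
```

Both forces dropped, so this may be the hole. I'll check.

```bash
python3 ff.py
```

```text
[616.9  154.49  76.26] [ 0.08 -0.24 -0.52] [0.34 0.46 0.66] [-0.123 -0.117  0.002] 18.35
```

Emit:
move_arm(deltas=[[0,0,0.01,0,0,0,0],[0,0,0.01,0,0,0,0],[0,0,0,0,0,0,0]])

```text
time: 18.7
tool_pos: [616.7, 154.3, 74.2]
tool_rot: [-0.469, 0.529, -0.529, 0.469]
wrist_force: [-0.4, 0.3, -0.1]
gripper_width: 0.219
```

```bash
python3 ff.py
```

```text
[616.79 154.28  74.3 ] [-0.22 -0.28 -0.84] [0.28 0.46 0.44] [-0.019 -0.01  -0.013] 18.85
```

The pin goes in freely. It should be home at a TCP height of about 65.

Emit:
move_arm(deltas=[[0,0,0.01,0,0,0,0],[0,0,0.01,0,0,0,0],[0,0,0.01,0,0,0,0],[0,0,0,0,0,0,0]])

```text
time: 19.3
tool_pos: [616.8, 154.2, 71.2]
tool_rot: [-0.469, 0.529, -0.529, 0.469]
wrist_force: [-0.7, -0.2, -1.5]
gripper_width: 0.217
```

Emit:
move_arm(deltas=[[0,0,0.01,0,0,0,0],[0,0,0.01,0,0,0,0],[0,0,0.01,0,0,0,0],[0,0,0,0,0,0,0]])

```text
time: 19.7
tool_pos: [616.8, 154.2, 68.2]
tool_rot: [-0.469, 0.529, -0.529, 0.469]
wrist_force: [-0.3, -1.0, -1.1]
gripper_width: 0.218
```

```bash
python3 ff.py
```

```text
[616.86 154.24  68.35] [-0.14 -0.42 -0.89] [0.27 0.53 0.16] [-0.016 -0.    -0.004] 19.85
```

Emit:
move_arm(deltas=[[0,0,0.01,0,0,0,0],[0,0,0.01,0,0,0,0],[0,0,0,0,0,0,0]])

```text
time: 20.2
tool_pos: [616.8, 154.2, 66.2]
tool_rot: [-0.469, 0.529, -0.529, 0.469]
wrist_force: [-0.7, -0.6, -0.8]
gripper_width: 0.215
```

Emit:
move_arm(deltas=[[0,0,0.005,0,0,0,0],[0,0,0.005,0,0,0,0],[0,0,0,0,0,0,0]])

```text
time: 20.5
tool_pos: [616.9, 154.3, 65.5]
tool_rot: [-0.469, 0.529, -0.529, 0.469]
wrist_force: [-0.3, -0.6, -0.6]
gripper_width: 0.219
```

```bash
python3 ff.py
```

```text
[616.96 154.27  65.46] [-0.26 -0.27 -0.36] [0.24 1.04 0.36] [-0.003  0.026  0.024] 20.65
```

Emit:
move_arm(deltas=[[0,0,0.003,0,0,0,0],[0,0,0.002,0,0,0,0],[0,0,0,0,0,0,0]])

```text
time: 21.0
tool_pos: [617.0, 154.3, 65.4]
tool_rot: [0.469, -0.529, 0.529, -0.47]
wrist_force: [-1.6, -0.0, 4.7]
gripper_width: 0.214
```

```bash
python3 ff.py; python3 look.py w9
```

```text
[617.02 154.29  65.42] [-1.45 -0.12  5.19] [0.14 0.24 0.57] [-0.115  0.398  0.037] 21.15
[617.01 154.3   65.42] [0.01 0.   0.01] [-1.68 -0.3   6.09]
```

View pics/w9s.png

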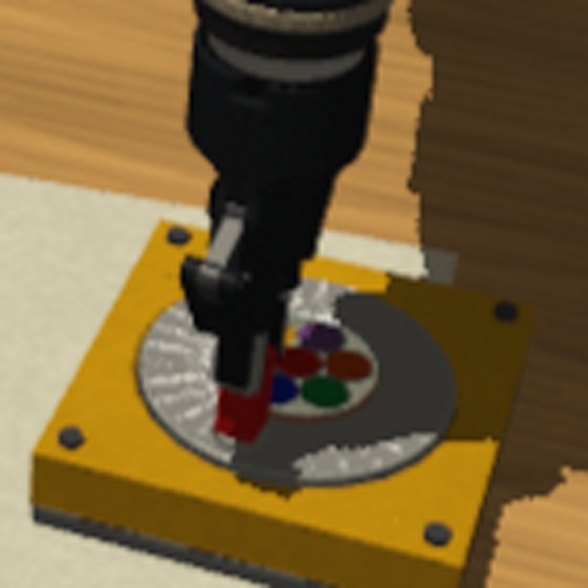

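The shoulder is seated: a firm stop at TCP 65.4, 13.7 mm below the first index contact. I release and rise.

Emit:
move_arm(deltas=[[0.45,0,0,0,0,0,0],[0.45,0,0,0,0,0,0],[0.45,0,0,0,0,0,0],[0.45,0,0,0,0,0,0],[0.45,0,0,0,0,0,0]])

```text
time: 21.9
tool_pos: [616.9, 154.3, 64.8]
tool_rot: [-0.469, 0.529, -0.529, 0.469]
wrist_force: [-1.0, 0.3, -0.7]
gripper_width: 0.448
```

Emit:
move_arm(deltas=[[0.45,0,-0.05,0,0,0,0],[0.45,0,-0.1,0,0,0,0],[0.45,0,-0.2,0,0,0,0],[0.45,0,-0.3,0,0,0,0],[0.45,0,-0.3,0,0,0,0],[0.45,0,-0.3,0,0,0,0],[0.45,0.2,0,0,0,0,0],[0.45,0.4,0,0,0,0,0],[0.45,0.4,0,0,0,0,0],[0.45,0.2,0,0,0,0,0],[0.45,0,0,0,0,0,0],[0.45,0,0,0,0,0,0]])

```text
time: 23.1
tool_pos: [602.6, 34.7, 190.2]
tool_rot: [-0.469, 0.529, -0.529, 0.469]
wrist_force: [-0.0, 0.6, 0.3]
gripper_width: 0.45
```

Run:
```python
from h import *
from workcell import r,eyes
print(r.state()["wrist_force"],r.state()["gripper_width"])
for n,(x0,y0,x1,y1) in {"top":(180,180,310,310),"scene":(325,190,465,330)}.items():
    f=eyes.grab_frame(n); np.savez(n+"9.npz",**f); cv2.imwrite(f"pics/{n}9.png",f["image"][:,:,::-1]); cv2.imwrite(f"pics/{n}9z.png",cv2.resize(f["image"][y0:y1,x0:x1,::-1],None,fx=4.2,fy=4.2,interpolation=cv2.INTER_CUBIC))
```

```text
[-0.0067183   0.57997588  0.33217794] 0.44967296964395154
```

View pics/scene9z.png

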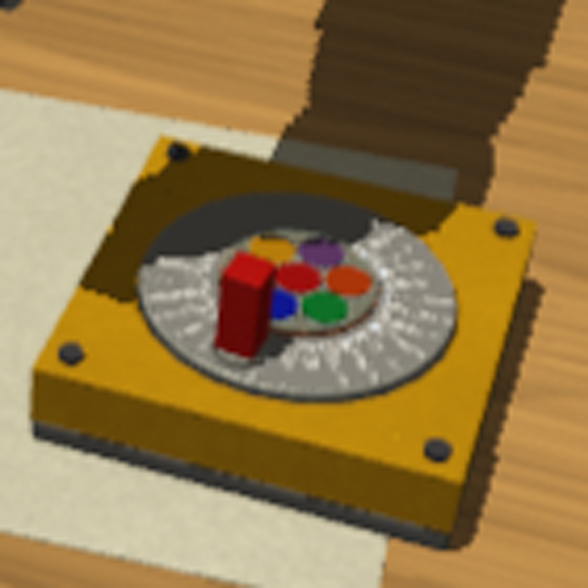

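View pics/top9.png

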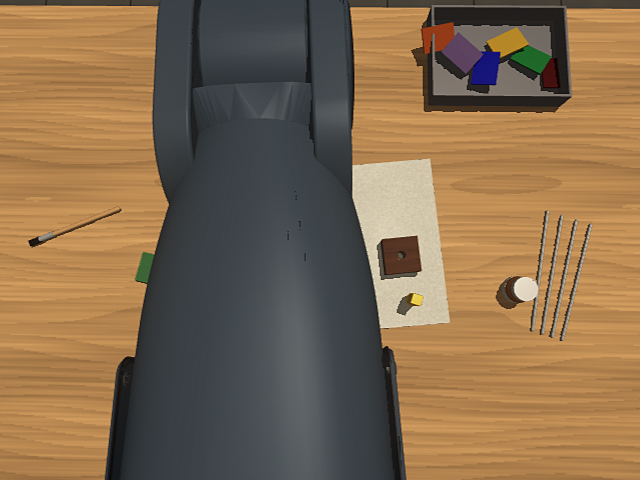

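The scene view shows the pin standing upright in the plate, shoulder down at (240,350) with its handle top at (249,268). The top view shows the rest empty, and the yellow pin and flux jar unmoved. I'll check the seated height.

Run:
```python
from h import *
S=load("scene9.npz"); u=(325+249.5/4.2-.5,190+268/4.2-.5)
print("seen",u,[(h,np.round(proj(S,(616.3,154.5,h)),1)) for h in(95,100,105)], onz(S,*u,100))
S0=load("scene0.npz"); d=cv2.absdiff(S0["image"],S["image"]).max(2)
for n,b in(("reel",(250,285,295,325)),("offcut",(475,268,512,302)),("jar",(175,172,205,208)),("yellow",(262,184,280,208))):
    x0,y0,x1,y1=b; print(n,(d[y0:y1,x0:x1]>40).mean().round(3))
```

```text
seen (383.9047619047619, 253.3095238095238) [(95, array([383.6, 254.7])), (100, array([383.8, 252.7])), (105, array([384.1, 250.6]))] [618.05077724 155.18889198 100.        ]
reel 0.0
offcut 0.0
jar 0.0
yellow 0.053
```

```bash
python3 -c "
from workcell import order,r
print(order.job_done(), r.state()['time'])"
```

```text
the job is handed in; nothing more can be done
the job is handed in; nothing more can be done
```

I took the red pin from its rest, put it into the eye and pressed it on the hidden index plate at about 3–4 N. I then turned the plate anticlockwise until, about 48° round, the vertical and sideways forces both dropped at the index hole. From there the pin slid down freely until the shoulder stopped at about 6–7 N. I let go, raised the arm clear and handed the job in at about 23 s.

**Seating:** the pin travelled 13.7 mm from first contact with the index plate to the stop, against 14 mm expected. In the scene image the handle top is within about 2 mm of its fully-home height of 100 mm.

**Other objects:** comparing scene pictures from before and after, the reel, offcut and jar had not moved. About 5% of pixels changed around the yellow look-alike; I put that down to the red pin leaving in front of it, and the top view shows it in the same place. I touched nothing on the glass round, but that was not checked separately.

**Disagreements:** the cameras and the measured tool position differed by about 1–2 mm. I settled this by aligning the pin to the eye in the wrist view. The arm hid the turntable in the last top view, so the final check of the pin rests on the scene camera and the forces.

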